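Back the etching press off one notch

ROBOT

A 6-joint arm with a two-finger parallel gripper is mounted at the origin on the work surface. World frame = base frame: x ahead of the robot, y to its left, z up, the work surface at z = 0. Lengths are in m, angles in rad, forces in N, time in s.
With the tool pointing down it reaches from about 0.275 to 1 m from the base axis. Payload 8.4 kg.
Tool frame: the origin (TCP) lies between the finger pads; the fingertips stand 19 mm ahead of it and the grasp point (between the pads) is the TCP; z points along the fingers, y is the line along which they close (so a half turn about z gives the same grasp; the last joint's range is limited). The gripper opens to 85 mm and grips with 20 to 120 N. Pads are 22 mm wide; open, the fingers measure 114 mm over their backs; the gripper's body (76 mm by 85 mm) begins 54 mm behind the grasp point. The pads swing forward as they close: fully open they stand 13 mm farther back than shut.
Start: joints at [1.329, 0.353, 1.633, -0, 1.155, -0.002], TCP at [0.148, 0.607, 0.25] pointing down, gripper open.
Joint ranges: [-2.63, 2.63], [-0.92, 2.1], [0.06, 2.66], [-1.3, 4.44], [0, 2.69], [-3.02, 3.02]. Speed limits (rad/s): [2.22, 2.22, 2.79, 3.14, 3.14, 3.14].

INTERFACE

Orientations are given as a 3x3 rotation matrix whose columns are the frame's x, y, z axes.
In Python, from station import read_state, get_image, finish_job gives the robot as it stands. The module is installed in compiled form; this text tells all that it offers.
- The arm moves only by the tool send_rows, never from a script. Its argument "motion" is a list of rows, each an object with "grip": the closure, from 0 (fully open) to 1 (shut); "dp": the shift along the world's x, y, z in mm, a list of three; "rot": the turn, a rotation vector about the world's x, y, z in rad, a list of three. In form: [{"grip": grip, "dp": [dx, dy, dz], "rot": [rx, ry, rz]}, ...]. A call has 1 to 5 rows; each row shifts and turns the commanded pose from where the row before left it; what a row does not reach is not made up. A row lasts 1/8 s, in which the tool goes at most 62.5 mm and 10.7 degrees, less where a joint would pass 70% of its speed; a pose out of reach is approached as far as the arm can. A call with a gripper value outside its range is refused whole. The fingers move at their own pace and stop on an object; "newtons" is the grip in N (left out, the last holds). Time passes only in rows, so rows that do not move let the fingers close. It gives the time, the measured TCP pose, the force, the opening and the grip force at its end, in the units of the state.
- read_state(): the state, without advancing time (a new reading comes with each control period).
- get_image(name): name is "scene" or "top"; returns a dict with "frame" (480x640x3 uint8, red, green, blue), "intrinsics" (3x3 intrinsics, pixels), "D" ([k1, k2, p1, p2, k3] as OpenCV has them; the pictures are not rectified), "R" (3x3) and "t" (3): a world point X has camera coordinates R X + t. Camera axes: x right, y down, z forward; pixel columns grow to the right and rows downward; lengths in m; the calibration is good to about 2 mm. A picture is of the moment at which its call begins. There is no depth.
- finish_job(): hands the job in; it is judged then, once.
The state is a dict: "t": time; "q": joint angles; "qd": joint speeds; "tau": joint torques, N m; "tool_pos": TCP position; "orientation": TCP orientation; "force": force on the tool from outside, world axes, zero at the start; "moment": the same for the moment, N m; "grip_width": finger opening in m; "finger_force": force on a finger pad.
Only numpy, scipy, OpenCV 4.12 (cv2) and the standard library are available. Lean on these libraries where they do the work, as an engineer would, in place of code of your own. Each camera call takes 0.05 s, during which the arm holds its last target. There are 200 camera calls.

TASK

The bed of the small etching press has been wound one notch too far. With a fingertip push the pawl's upright thumb tab over so that the pawl lifts clear of the ratchet wheel and stays up, then push a knob of the star wheel to turn the wheel backward (its top going towards the pawl's pivot) by one notch only, and finally push the tab back until the pawl is fully down in the new notch. Only push, never pinch the tab or a knob, and leave the block on the bed and everything standing around the press where it is.

Things in the scene. Friction and masses are not known exactly. Their poses are not given: they have to be found in the camera images.
- press: Grey etching press fixed to the table, base 240 x 200 mm. Origin: centre of the base's underside; +x along the bed, away from the robot at yaw 0. Outside its cheek at y = -66 mm, on one shaft along y, 110 mm up, sit a ratchet wheel (plane y = -100 mm) and a star wheel (plane y = -165 mm). Tallest part besides tab and knobs: screws at x = 0, y = -66 and +66 mm, 204 mm high.
- star_wheel (a joint): turn in rad of star and ratchet wheel (one piece) about the press's +y: about 0 at the start, positive is backward (top moves along the press's +x, towards the pawl's pivot). 8 teeth, 35 to 45 mm radius: one notch is 0.785 rad, with about 0.1 rad of play either way. Stiff (2 N at a knob), stays where left; moves the bed 35 mm to the press's -x per notch backward.
- pawl (a joint): lift of the pawl in rad about the press's +y axis: 0 is fully down against its stop, grows as the nose rises, 0.75 is the upper stop. The nose is clear of the teeth above about 0.2. The hinge is stiff (about 1 to 2 N at the tab) and the pawl stays where it is left.
- wheel_axis (a point): point on the wheels' axis in the ratchet wheel's plane, 110 mm above the table. Its axes turn with the wheel.
- top_knob (a point): centre of the black knob (26 x 20 x 20 mm) on the uppermost of four spokes (90 degrees apart), 90 mm from the axis, in the plane y = -165 mm of the press. At joint star_wheel 0 the spoke leans 0.393 rad from upright towards the press's -x, one notch back as far towards +x: the knob travels 69 mm along +x at 193 to 200 mm height. Free space on both sides.
- pawl_pivot (a point): pivot of the pawl, in the press's frame at x = 65, y = -100, z = 165 mm. The pawl's arm (10 mm high, 12 mm wide) runs 67 mm from here along the press's -x to the nose.
- tab_top (a point): middle of the upper edge of the pawl's thumb tab, a plate 24 mm wide (along the press's y), 8 mm thick, square to the arm, upper edge 58 mm from the pivot (223 mm above the table, straight above the pivot, when the pawl is down). Pushing it along the press's +x lifts the nose; back along -x lowers it.
- pawl_nose (a point): lower end of the pawl's nose, 65 mm from the pivot, which drops between the teeth at the top of the ratchet wheel.
- tab_front: the front half (4 mm) of the thumb tab, the side facing the press's -x; origin at the pivot.
- tab_back: the back half (4 mm) of the thumb tab, the side facing the press's +x; origin at the pivot.
- knobs_rear: the halves of the four knobs that face forward turning (on the top knob: towards the press's -x, where one pushes to turn it backward); origin on the wheel axis.
- knobs_fore: the other halves of the four knobs (on the top knob: towards the press's +x); origin on the wheel axis.
- block_place (a point): point on the top of the sliding bed (300 x 84 mm aluminium plate, top 63 mm above the table), 105 mm from its middle towards the press's -x, near which the block lies; moves with the bed.
- block: loose wooden printing block 55 x 65 x 18 mm lying on the bed; origin at the centre of its underside. It rides along with the bed.
- ink_tin: loose ink tin, 72 mm across, 55 mm high, beside the star wheel; origin at the centre of its underside.
- jar: loose small jar, 44 mm across, 62 mm high, beyond the press; origin at the centre of its underside.
- scraper: loose ink scraper 200 mm long lying near the star wheel; origin at the underside, handle along its -x.
- brayer: loose ink roller lying beside the press, roller 90 mm wide, about 170 mm long, 37 mm high; origin near the roller, at the underside, handle along its +x.
- paint_bottle: loose bottle, 60 mm across, 160 mm high, at the right of the table; origin at the centre of its underside.
- mug: loose mug, 80 mm across, 90 mm high, at the right of the table; origin at the centre of its underside.
- brush: loose brush 220 mm long lying at the left of the table; origin at the underside.
Things that resemble listed ones, but are neither listed nor needed, are in the scene too. Of the things that look like the block, the largest one is meant.

How it is judged:
By the outcome, as a careful person would: the job done as asked, in the order asked, and still so for the second after the job is handed in, with the robot touching nothing.
It also fails if it takes over 64 s, if anything falls off the work surface, if the arm or the gripper's body presses on something with over 40 N, if the wrist force passes 120 N, or if a joint passes its speed limit or range.

## Working session

There is one attempt and no reset: what is moved stays moved. The work goes in short steps, Python scripts to look and compute and a tool call to move; the robot and the scene stay as the last step left them, time stands still between calls to the robot, and variables do not carry over. Pictures are saved under pics/ and viewed, at most 10 in all, crops included, and the job is handed in when it is done.

Besides the shell and the picture viewer there is one more tool, called after "Request:" by a JSON object that holds its "api" and its "payload". send_rows: Moves the arm, as the interface text tells. Its arguments: {"type":"object","properties":{"motion":{"type":"array","items":{"type":"object","properties":{"grip":{"type":"number"},"dp":{"type":"array","items":{"type":"number"}},"rot":{"type":"array","items":{"type":"number"}}}}},"newtons":{"type":"number"}},"required":["motion"]}

```bash
mkdir -p pics; cat > h.py <<'E'
import cv2,numpy as np
from station import read_state,get_image,finish_job
def snap(name,f):
    d=get_image(name); cv2.imwrite(f,d["frame"][:,:,::-1]); return d
def ray(d,uv):
    K=np.array(d["intrinsics"]);R=np.array(d["R"]);t=np.array(d["t"])
    n=cv2.undistortPoints(np.array([[uv]],float),K,np.array(d["D"]))[0,0]
    return -R.T@t, R.T@np.array([n[0],n[1],1])
def onz(d,uv,z):
    o,v=ray(d,uv); return o+v*(z-o[2])/v[2]
def tri(d1,a,d2,b):
    o1,v1=ray(d1,a);o2,v2=ray(d2,b)
    s=np.linalg.lstsq(np.c_[v1,-v2],o2-o1,rcond=None)[0]
    p,q=o1+s[0]*v1,o2+s[1]*v2
    return (p+q)/2,np.linalg.norm(p-q)
def proj(d,X):
    R=np.array(d["R"]);t=np.array(d["t"])
    return cv2.projectPoints(np.array(X,float).reshape(-1,3),cv2.Rodrigues(R)[0],t,np.array(d["intrinsics"]),np.array(d["D"]))[0][:,0]
E
python3 - <<'E'
from h import *
import pickle
D={n:snap(n,f"pics/{n}0.png") for n in("scene","top")}
pickle.dump(D,open("d0.pkl","wb"))
for n,d in D.items(): print(n,-np.array(d["R"]).T@d["t"])
s=read_state();print(s["t"],s["tool_pos"],s["orientation"],s["force"])
E
```

```text
scene [1.33878477 0.07850684 1.31459344]
top [ 0.43830017 -0.00460476  1.73527574]
0.1 [0.1483417  0.60670172 0.24962599] [[-9.71383541e-01  2.37516130e-01 -3.22037006e-04]
 [ 2.37516347e-01  9.71382745e-01 -1.24415300e-03]
 [ 1.73147868e-05 -1.28503880e-03 -9.99999174e-01]] [-0.15668246  0.10624048  0.09112227]
```

View pics/scene0.png

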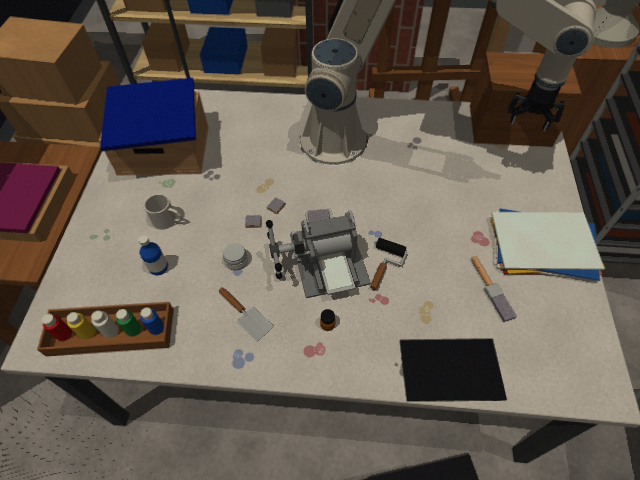

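View pics/top0.png

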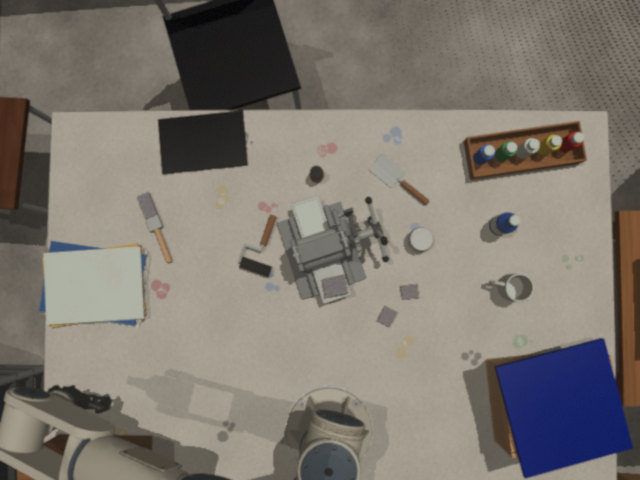

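The scene view has the press at about (325,250). In the top view it is at about (325,248), with the star wheel near (375,230), the block on the bed near (335,287) and the tin at (420,240). I'll enlarge both views.

```bash
python3 - <<'E'
import cv2
a=cv2.imread("pics/top0.png")[185:305,270:430];cv2.imwrite("pics/t0c.png",cv2.resize(a,None,fx=5,fy=5,interpolation=cv2.INTER_CUBIC))
a=cv2.imread("pics/scene0.png")[200:305,240:380];cv2.imwrite("pics/s0c.png",cv2.resize(a,None,fx=5.5,fy=5.5,interpolation=cv2.INTER_CUBIC))
E
```

```text
(no output)
```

View pics/t0c.png

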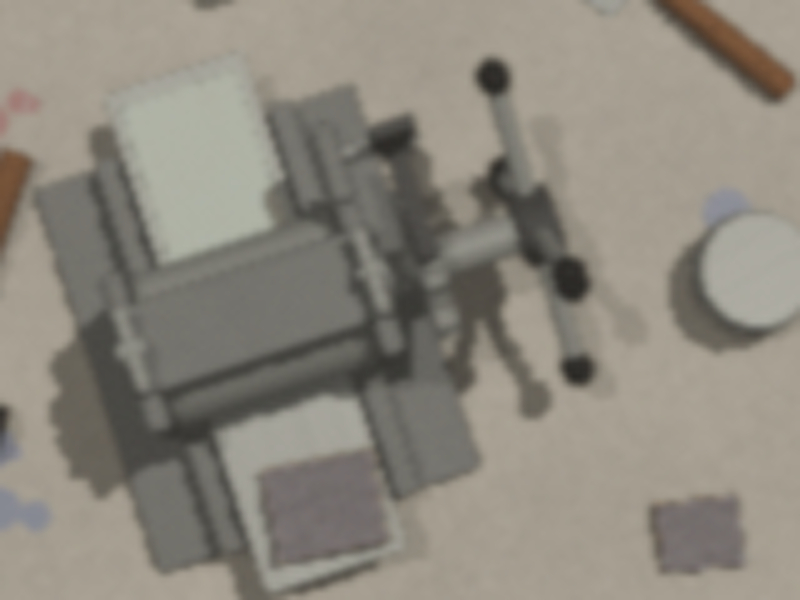

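View pics/s0c.png

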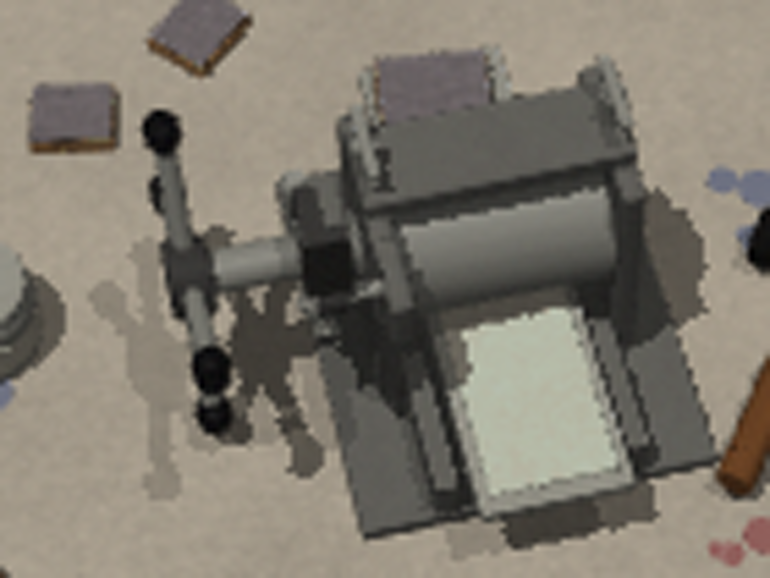

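The crops show the knobs in top at (492,76), (570,277) and (577,369), and the tab at (390,135). In the scene crop the knobs are at (160,130), (163,190), (212,370) and (215,415), and the tab is at (327,262). Next I triangulate these.

```bash
python3 - <<'E'
from h import *
import pickle
D=pickle.load(open("d0.pkl","rb"));T,S=D["top"],D["scene"]
tc=lambda u,v:((u+.5)/5-.5+270,(v+.5)/5-.5+185)
sc=lambda u,v:((u+.5)/5.5-.5+240,(v+.5)/5.5-.5+200)
ks=[(160,130),(163,190),(212,370),(215,415)]
for a in [(492,76),(503,178),(570,277),(577,369)]:
    for b in ks:
        p,e=tri(T,tc(*a),S,sc(*b))
        if e<.012: print(a,b,p.round(3),round(e,4))
for a,b in [((390,135),(327,240)),((390,135),(327,262))]: print("tab",*tri(T,tc(*a),S,sc(*b)))
c=np.array([onz(T,tc(*p),.02)[:2] for p in [(38,190),(350,85),(478,465),(165,570)]])
print(c.round(3),c.mean(0)); fd=(c[0]+c[1]-c[2]-c[3])/2;print(np.linalg.norm(fd),np.arctan2(fd[1],fd[0]),np.linalg.norm(c[0]-c[1]))
yaw=np.arctan2(fd[1],fd[0]);R=np.array([[np.cos(yaw),-np.sin(yaw)],[np.sin(yaw),np.cos(yaw)]])
def W(x,y,z): return np.r_[c.mean(0)+R@[x,y],z]
for n,P in dict(top=(-.034,-.165,.193),fore=(.083,-.165,.144),rear=(-.083,-.165,.076),bot=(.034,-.165,.027),tab=(.065,-.1,.223),screw=(0,-.066,.204),screw2=(0,.066,.204)).items():
    w=W(*P);a=(proj(T,w)[0]-[270,185]+.5)*5;b=(proj(S,w)[0]-[240,200]+.5)*5.5
    print(n,w.round(3),a.round(),b.round())
E
```

```text
(492, 76) (212, 370) [ 0.653 -0.108  0.146] 0.0005
(492, 76) (215, 415) [ 0.658 -0.11   0.108] 0.0011
(503, 178) (212, 370) [ 0.606 -0.12   0.064] 0.0022
(503, 178) (215, 415) [ 0.61  -0.122  0.023] 0.0005
(570, 277) (160, 130) [ 0.541 -0.146  0.192] 0.0013
(570, 277) (163, 190) [ 0.544 -0.15   0.142] 0.0005
(577, 369) (160, 130) [ 0.495 -0.157  0.128] 0.0048
(577, 369) (163, 190) [ 0.496 -0.162  0.073] 0.003
tab [ 0.61351629 -0.05090484  0.21105024] 0.0011495634554146744
tab [ 0.61545813 -0.05143495  0.19417631] 0.0011975953351347783
[[ 0.603  0.151]
 [ 0.665 -0.033]
 [ 0.442 -0.107]
 [ 0.381  0.075]] [0.52269644 0.02155741]
0.2348092528580938 0.3245105617120249 0.19339666282270135
top [ 0.543 -0.146  0.193] [571. 272.] [162. 134.]
fore [ 0.654 -0.108  0.144] [493.  76.] [213. 373.]
rear [ 0.497 -0.161  0.076] [580. 368.] [166. 188.]
bot [ 0.608 -0.124  0.027] [507. 182.] [213. 408.]
tab [ 0.616 -0.052  0.223] [395. 128.] [324. 231.]
screw [ 0.544 -0.041  0.204] [372. 270.] [364. 135.]
screw2 [0.502 0.084 0.204] [133. 350.] [614.  84.]
```

The measured points fit the stated geometry to 2 mm, with the origin at about (0.522, 0.021) and yaw 0.325. Now I move over with the gripper shut, tool x along the press x.

Request:
{"api": "send_rows", "payload": {"motion": [{"grip": 1, "dp": [0, 0, 50], "rot": [0, 0, 0]}, {"grip": 1, "dp": [20, -30, 30], "rot": [0, 0, 0.141]}, {"grip": 1, "dp": [30, -45, 0], "rot": [0, 0, 0.141]}, {"grip": 1, "dp": [30, -45, 0], "rot": [0, 0, 0.141]}, {"grip": 1, "dp": [30, -45, 0], "rot": [0, 0, 0.141]}]}}

```text
t: 0.72
tool_pos: [0.259, 0.4405, 0.3301]
orientation: [[-0.946, -0.323, -0.0], [-0.323, 0.946, -0.0], [0.0, -0.0, -1.0]]
force: [0.7, -0.2, 1.1]
grip_width: 0.0001
finger_force: 0.0
```

Request:
{"api": "send_rows", "payload": {"motion": [{"grip": 1, "dp": [30, -45, 0]}, {"grip": 1, "dp": [30, -45, 0]}, {"grip": 1, "dp": [30, -45, 0]}, {"grip": 1, "dp": [30, -45, 0]}, {"grip": 1, "dp": [30, -45, 0]}]}}

```text
validation failed for argument at $.mo...
```

Request:
{"api": "send_rows", "payload": {"motion": [{"grip": 1, "dp": [30, -45, 0]}, {"grip": 1, "dp": [30, -45, 0]}, {"grip": 1, "dp": [30, -45, 0]}, {"grip": 1, "dp": [30, -45, 0]}, {"grip": 1, "dp": [0, 0, 0]}]}}

```text
validation failed for argument at $.mo...
```

Request:
{"api": "send_rows", "payload": {"motion": [{"grip": 1, "dp": [33, -50, 0], "rot": [0, 0, 0]}, {"grip": 1, "dp": [33, -50, 0], "rot": [0, 0, 0]}, {"grip": 1, "dp": [33, -50, 0], "rot": [0, 0, 0]}, {"grip": 1, "dp": [33, -50, 0], "rot": [0, 0, 0]}, {"grip": 1, "dp": [33, -50, 0], "rot": [0, 0, 0]}]}}

```text
t: 1.35
tool_pos: [0.4241, 0.1903, 0.3302]
orientation: [[-0.948, -0.319, 0.0], [-0.319, 0.948, 0.0], [-0.0, 0.0, -1.0]]
force: [0.6, 0.2, 0.4]
grip_width: -0.0003
finger_force: 0.0
```

Request:
{"api": "send_rows", "payload": {"motion": [{"grip": 1, "dp": [33, -50, 0], "rot": [0, 0, 0]}, {"grip": 1, "dp": [33, -50, 0], "rot": [0, 0, 0]}, {"grip": 1, "dp": [33, -50, 0], "rot": [0, 0, 0]}, {"grip": 1, "dp": [33, -50, 0], "rot": [0, 0, 0]}, {"grip": 1, "dp": [0, 0, 0], "rot": [0, 0, 0]}]}}

```text
t: 1.98
tool_pos: [0.5568, -0.0111, 0.3296]
orientation: [[-0.949, -0.315, -0.0], [-0.315, 0.949, -0.001], [0.001, -0.001, -1.0]]
force: [-0.8, 0.7, 0.0]
grip_width: 0.0001
finger_force: 0.0
```

Request:
{"api": "send_rows", "payload": {"motion": [{"grip": 1, "dp": [0, 0, 0], "rot": [0, 0, 0]}]}}

```text
t: 2.1
tool_pos: [0.5549, -0.0078, 0.3297]
orientation: [[-0.948, -0.318, -0.001], [-0.318, 0.948, 0.0], [0.001, 0.001, -1.0]]
force: [-0.7, 0.3, 0.1]
grip_width: 0.0001
finger_force: 0.0
```

Request:
{"api": "send_rows", "payload": {"motion": [{"grip": 1, "dp": [18, -27, 0], "rot": [0, 0, 0]}, {"grip": 1, "dp": [17, -26, 0], "rot": [0, 0, 0]}, {"grip": 1, "dp": [0, 0, -30], "rot": [0, 0, 0]}, {"grip": 1, "dp": [0, 0, -30], "rot": [0, 0, 0]}, {"grip": 1, "dp": [0, 0, 0], "rot": [0, 0, 0]}]}}

```text
t: 2.72
tool_pos: [0.5885, -0.0593, 0.2683]
orientation: [[-0.947, -0.32, -0.005], [-0.32, 0.947, 0.001], [0.004, 0.002, -1.0]]
force: [-0.7, 0.6, 0.4]
grip_width: 0.0
finger_force: 0.0
```

```bash
python3 - <<'E'
from h import *
s=read_state();p=np.array(s["tool_pos"]);print(p,s["force"])
y=.3245;R=np.array([[np.cos(y),-np.sin(y)],[np.sin(y),np.cos(y)]]);print("press",R.T@(p[:2]-[.5217,.0215]))
a=get_image("top")["frame"][170:290,300:460,::-1];b=get_image("scene")["frame"][170:305,220:400,::-1]
cv2.imwrite("pics/c1.png",np.hstack([cv2.resize(a,(400,300),interpolation=cv2.INTER_CUBIC),cv2.resize(b,(400,300),interpolation=cv2.INTER_CUBIC)]))
E
```

```text
[ 0.58850381 -0.05929542  0.26833537] [-0.72954023  0.5746455   0.44726451]
press [ 0.03755694 -0.09787812]
```

View pics/c1.png

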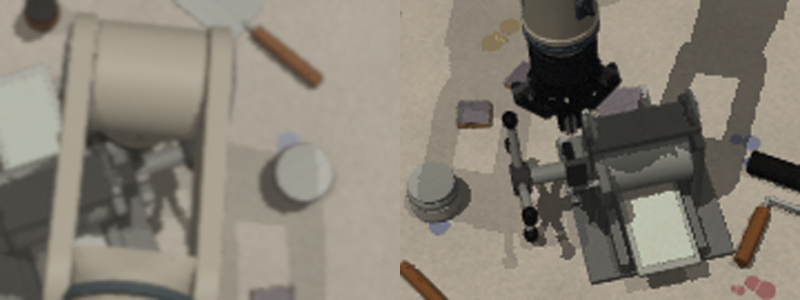

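The fingertip sits behind the tab, at right of centre (570,125), and the top view is blocked by the arm. Now I descend to contact height.

Request:
{"api": "send_rows", "payload": {"motion": [{"grip": 1, "dp": [0, -2, -24], "rot": [0, 0, 0]}, {"grip": 1, "dp": [0, 0, -22], "rot": [0, 0, 0]}, {"grip": 1, "dp": [0, 0, 0], "rot": [0, 0, 0]}]}}

```text
t: 3.2
tool_pos: [0.5902, -0.0624, 0.2245]
orientation: [[-0.948, -0.319, -0.001], [-0.319, 0.948, 0.0], [0.001, 0.0, -1.0]]
force: [0.5, -0.1, -0.7]
grip_width: -0.0001
finger_force: 0.0
```

Request:
{"api": "send_rows", "payload": {"motion": [{"grip": 1, "dp": [3.8, 1.3, 0], "rot": [0, 0, 0]}, {"grip": 1, "dp": [3.8, 1.3, 0], "rot": [0, 0, 0]}, {"grip": 1, "dp": [3.8, 1.3, 0], "rot": [0, 0, 0]}, {"grip": 1, "dp": [3.8, 1.3, 0], "rot": [0, 0, 0]}]}}

```text
t: 3.7
tool_pos: [0.6059, -0.0576, 0.2246]
orientation: [[-0.948, -0.319, 0.0], [-0.319, 0.948, -0.0], [0.0, -0.0, -1.0]]
force: [-1.7, -1.0, 0.8]
grip_width: 0.0002
finger_force: 0.9
```

Request:
{"api": "send_rows", "payload": {"motion": [{"grip": 1, "dp": [3.8, 1.3, 0], "rot": [0, 0, 0]}, {"grip": 1, "dp": [3.8, 1.3, 0], "rot": [0, 0, 0]}, {"grip": 1, "dp": [0, 0, 0], "rot": [0, 0, 0]}]}}

```text
t: 4.08
tool_pos: [0.6135, -0.055, 0.2241]
orientation: [[-0.948, -0.319, 0.0], [-0.319, 0.948, 0.0], [-0.0, 0.0, -1.0]]
force: [-1.1, 0.9, 0.2]
grip_width: 0.0001
finger_force: 0.0
```

Request:
{"api": "send_rows", "payload": {"motion": [{"grip": 1, "dp": [3.8, 1.3, 0], "rot": [0, 0, 0]}, {"grip": 1, "dp": [3.8, 1.3, 0], "rot": [0, 0, 0]}, {"grip": 1, "dp": [3, 1, 0], "rot": [0, 0, 0]}, {"grip": 1, "dp": [0, 0, 0], "rot": [0, 0, 0]}]}}

```text
t: 4.58
tool_pos: [0.6243, -0.0513, 0.2243]
orientation: [[-0.948, -0.319, 0.001], [-0.319, 0.948, 0.0], [-0.001, -0.0, -1.0]]
force: [0.6, 0.1, -0.9]
grip_width: -0.0005
finger_force: 0.0
```

Request:
{"api": "send_rows", "payload": {"motion": [{"grip": 1, "dp": [-19, -6, 0], "rot": [0, 0, 0]}, {"grip": 1, "dp": [-19, -6, 0], "rot": [0, 0, 0]}, {"grip": 1, "dp": [0, 0, 40], "rot": [0, 0, 0]}, {"grip": 1, "dp": [0, 0, 40], "rot": [0, 0, 0]}, {"grip": 1, "dp": [0, 0, 0], "rot": [0, 0, 0]}]}}

```text
t: 5.2
tool_pos: [0.5879, -0.0636, 0.3081]
orientation: [[-0.948, -0.318, 0.007], [-0.318, 0.948, -0.001], [-0.007, -0.003, -1.0]]
force: [0.4, 0.1, -0.3]
grip_width: -0.0001
finger_force: 0.0
```

```bash
python3 - <<'E'
from h import *
s=read_state();p=np.array(s["tool_pos"]);print(p,s["force"])
b=get_image("scene")["frame"][195:275,250:350,::-1]
cv2.imwrite("pics/c2.png",cv2.resize(b,(750,600),interpolation=cv2.INTER_CUBIC))
E
```

```text
[ 0.58790273 -0.0636434   0.30812054] [ 0.35311952  0.13126371 -0.26971675]
```

View pics/c2.png

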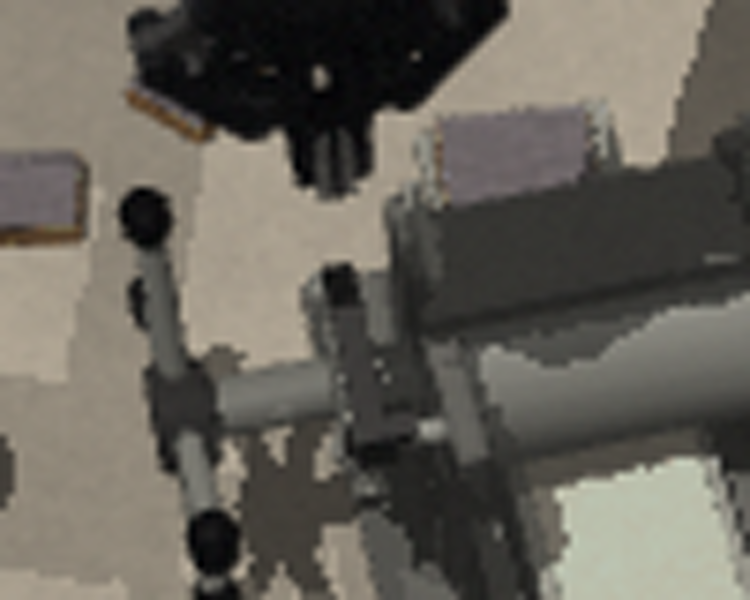

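The pawl is up: its nose is at about (340,285) and its tab end at (385,440). The top knob is at (145,215). Next I go to the rear side of the top knob.

Request:
{"api": "send_rows", "payload": {"motion": [{"grip": 1, "dp": [-27, -31, 0], "rot": [0, 0, 0]}, {"grip": 1, "dp": [-27, -31, 0], "rot": [0, 0, 0]}, {"grip": 1, "dp": [-28, -32, 0], "rot": [0, 0, 0]}, {"grip": 1, "dp": [0, 0, 0], "rot": [0, 0, 0]}]}}

```text
t: 5.75
tool_pos: [0.5019, -0.1588, 0.3031]
orientation: [[-0.949, -0.316, -0.002], [-0.316, 0.949, 0.0], [0.002, 0.001, -1.0]]
force: [-0.6, -0.1, 0.3]
grip_width: 0.0002
finger_force: 0.0
```

Request:
{"api": "send_rows", "payload": {"motion": [{"grip": 1, "dp": [0, 0, -40], "rot": [0, 0, 0]}, {"grip": 1, "dp": [0, 0, -40], "rot": [0, 0, 0]}, {"grip": 1, "dp": [0, 0, -20], "rot": [0, 0, 0]}, {"grip": 1, "dp": [0, 0, 0], "rot": [0, 0, 0]}]}}

```text
t: 6.25
tool_pos: [0.5029, -0.1565, 0.2022]
orientation: [[-0.948, -0.319, -0.004], [-0.319, 0.948, 0.001], [0.003, 0.003, -1.0]]
force: [0.6, -0.2, -0.1]
grip_width: 0.0005
finger_force: 0.0
```

```bash
cat >> h.py <<'E'
Y=.3245;RP=np.array([[np.cos(Y),-np.sin(Y)],[np.sin(Y),np.cos(Y)]]);OP=np.array([.5217,.0215])
def press(p): return np.r_[RP.T@(np.array(p[:2])-OP),p[2]]
def W(x,y,z): return np.r_[OP+RP@[x,y],z]
E
python3 - <<'E'
from h import *
s=read_state();print(press(s["tool_pos"]),s["force"])
d=get_image("scene")
for th in(.4,.5,.6):
    for x,z in((-.067,0),(0,.058)):
        w=W(.065+x*np.cos(th)+z*np.sin(th),-.1,.165-x*np.sin(th)+z*np.cos(th))
        print(th,((proj(d,w)[0]-[250,195]+.5)*7.5).round())
E
```

```text
[-0.07454055 -0.16276088  0.20217088] [ 0.58947008 -0.22811529 -0.14458922]
0.4 [335. 265.]
0.4 [381. 409.]
0.5 [336. 262.]
0.5 [384. 425.]
0.6 [337. 261.]
0.6 [388. 441.]
```

Request:
{"api": "send_rows", "payload": {"motion": [{"grip": 1, "dp": [6.6, 1.8, 3], "rot": [0, 0, 0]}, {"grip": 1, "dp": [6.6, 1.8, 0], "rot": [0, 0, 0]}, {"grip": 1, "dp": [6.6, 2.2, 0], "rot": [0, 0, 0]}, {"grip": 1, "dp": [6.6, 2.2, 0], "rot": [0, 0, 0]}, {"grip": 1, "dp": [6.6, 2.2, 0], "rot": [0, 0, 0]}]}}

```text
t: 6.92
tool_pos: [0.5372, -0.1471, 0.2073]
orientation: [[-0.948, -0.319, -0.0], [-0.319, 0.948, 0.0], [0.0, 0.0, -1.0]]
force: [-3.3, -1.2, 1.9]
grip_width: 0.0001
finger_force: 1.4
```

Request:
{"api": "send_rows", "payload": {"motion": [{"grip": 1, "dp": [6.6, 2.2, 0], "rot": [0, 0, 0]}, {"grip": 1, "dp": [6.6, 2.2, 0], "rot": [0, 0, 0]}, {"grip": 1, "dp": [6.6, 2.2, 0], "rot": [0, 0, 0]}, {"grip": 1, "dp": [6.6, 2.2, 0], "rot": [0, 0, 0]}, {"grip": 1, "dp": [6.6, 2.2, 0], "rot": [0, 0, 0]}]}}

```text
t: 7.55
tool_pos: [0.5703, -0.1361, 0.2072]
orientation: [[-0.948, -0.319, 0.0], [-0.319, 0.948, 0.0], [-0.0, 0.0, -1.0]]
force: [-1.7, -0.4, -0.5]
grip_width: -0.0001
finger_force: 1.0
```

Request:
{"api": "send_rows", "payload": {"motion": [{"grip": 1, "dp": [6.6, 2.2, 0], "rot": [0, 0, 0]}, {"grip": 1, "dp": [3.8, 1.3, 0], "rot": [0, 0, 0]}, {"grip": 1, "dp": [0, 0, 0], "rot": [0, 0, 0]}]}}

```text
t: 7.92
tool_pos: [0.5807, -0.1326, 0.2072]
orientation: [[-0.948, -0.319, 0.001], [-0.319, 0.948, 0.0], [-0.001, 0.0, -1.0]]
force: [-0.8, -0.4, -0.1]
grip_width: 0.0002
finger_force: 0.0
```

```bash
python3 - <<'E'
from h import *
s=read_state();print(press(s["tool_pos"]),s["force"])
d=get_image("scene");b=d["frame"][195:275,250:350,::-1]
cv2.imwrite("pics/c3.png",cv2.resize(b,(750,600),interpolation=cv2.INTER_CUBIC))
for k in(.5,.6,.7,.785):
  for n in(0,1):
    a=-.393+k+n*np.pi/2
    print(k,n,((proj(d,W(.09*np.sin(a),-.165,.11+.09*np.cos(a)))[0]-[250,195]+.5)*7.5).round())
E
```

```text
[ 0.00679066 -0.16486003  0.20722503] [-0.81255328 -0.4094887  -0.09207998]
0.5 0 [166. 301.]
0.5 1 [228. 617.]
0.6 0 [170. 322.]
0.6 1 [229. 626.]
0.7 0 [175. 345.]
0.7 1 [229. 632.]
0.785 0 [179. 364.]
0.785 1 [230. 635.]
```

View pics/c3.png

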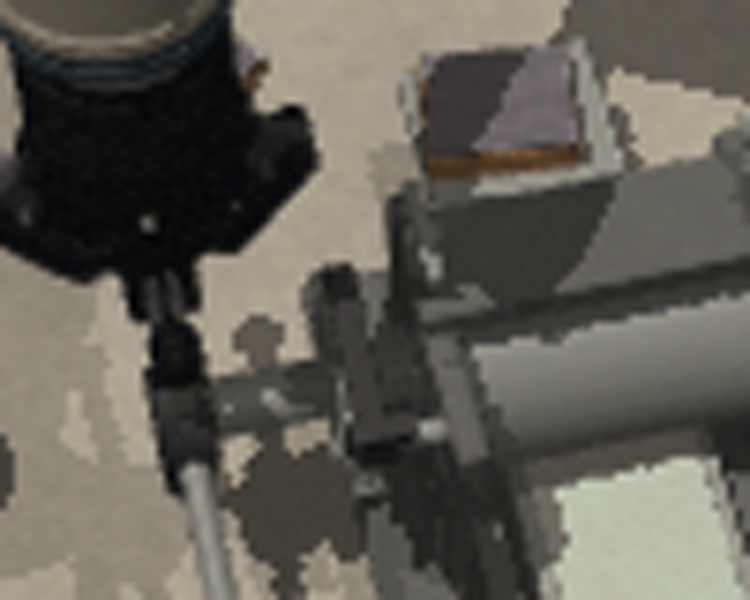

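The knob is at about (175,350), which puts the wheel at about 0.71 rad, agreeing with the kinematics. I push 6 mm more, then back off.

Request:
{"api": "send_rows", "payload": {"motion": [{"grip": 1, "dp": [2.8, 1, 0], "rot": [0, 0, 0]}, {"grip": 1, "dp": [2.8, 1, 0], "rot": [0, 0, 0]}, {"grip": 1, "dp": [0, 0, 0], "rot": [0, 0, 0]}]}}

```text
t: 8.35
tool_pos: [0.586, -0.1307, 0.2072]
orientation: [[-0.948, -0.319, 0.0], [-0.319, 0.948, 0.0], [-0.0, 0.0, -1.0]]
force: [-0.8, -1.0, -0.4]
grip_width: 0.0001
finger_force: 0.7
```

Request:
{"api": "send_rows", "payload": {"motion": [{"grip": 1, "dp": [-14, -5, 0], "rot": [0, 0, 0]}, {"grip": 1, "dp": [-14, -5, 0], "rot": [0, 0, 0]}, {"grip": 1, "dp": [0, 0, 50], "rot": [0, 0, 0]}, {"grip": 1, "dp": [0, 0, 50], "rot": [0, 0, 0]}, {"grip": 1, "dp": [0, 0, 0], "rot": [0, 0, 0]}]}}

```text
t: 8.98
tool_pos: [0.5591, -0.1417, 0.3119]
orientation: [[-0.948, -0.318, 0.008], [-0.318, 0.948, -0.002], [-0.007, -0.004, -1.0]]
force: [-0.5, 0.7, -0.4]
grip_width: 0.0
finger_force: 0.0
```

```bash
python3 - <<'E'
from h import *
s=read_state();print(press(s["tool_pos"]),s["tool_pos"],s["force"])
d=get_image("scene");f=d["frame"]
m=(f.max(2)<45).astype(np.uint8);m[:, :]*=1
n,l,st,c=cv2.connectedComponentsWithStats(m[220:300,255:300].copy())
for i in range(1,n):
  if st[i,4]>8: print(st[i],c[i]+[255,220])
for k in(.7,.75,.785,.82):
  for q in(0,1):
    a=-.393+k+q*np.pi/2
    print(k,q,proj(d,W(.09*np.sin(a),-.165,.11+.09*np.cos(a)))[0].round(1))
E
```

```text
[-0.01658288 -0.16661015  0.311868  ] [ 0.55910371 -0.14170201  0.311868  ] [-0.51574826  0.66076884 -0.40244296]
[10  0  6  4 21] [267.42857143 221.28571429]
[ 15  20   9  19 106] [274.10377358 248.55660377]
[41 32  4  6 14] [297.57142857 254.78571429]
[23 57  6  7 33] [280.3030303  279.90909091]
0.7 0 [272.9 240.4]
0.7 1 [280.1 278.8]
0.75 0 [273.2 242. ]
0.75 1 [280.1 279.1]
0.785 0 [273.4 243.1]
0.785 1 [280.1 279.2]
0.82 0 [273.7 244.2]
0.82 1 [280.1 279.3]
```

The wheel is at about 0.785 rad: the knob's top edge fits a centre at row 243. Next I go to the back side of the tab.

Request:
{"api": "send_rows", "payload": {"motion": [{"grip": 1, "dp": [28, 27, 0], "rot": [0, 0, 0]}, {"grip": 1, "dp": [28, 27, 0], "rot": [0, 0, 0]}, {"grip": 1, "dp": [28, 27, 0], "rot": [0, 0, 0]}, {"grip": 1, "dp": [28, 27, 0], "rot": [0, 0, 0]}, {"grip": 1, "dp": [0, 0, 0], "rot": [0, 0, 0]}]}}

```text
t: 9.65
tool_pos: [0.6701, -0.0312, 0.3051]
orientation: [[-0.947, -0.32, -0.002], [-0.32, 0.947, 0.001], [0.002, 0.001, -1.0]]
force: [-0.6, -0.8, -0.1]
grip_width: -0.0
finger_force: 0.0
```

Request:
{"api": "send_rows", "payload": {"motion": [{"grip": 1, "dp": [0, 0, -30], "rot": [0, 0, 0]}, {"grip": 1, "dp": [0, 0, -30], "rot": [0, 0, 0]}, {"grip": 1, "dp": [0, 0, -30], "rot": [0, 0, 0]}, {"grip": 1, "dp": [0, 0, 0], "rot": [0, 0, 0]}]}}

```text
t: 10.15
tool_pos: [0.6669, -0.0335, 0.214]
orientation: [[-0.948, -0.318, -0.006], [-0.318, 0.948, 0.0], [0.006, 0.002, -1.0]]
force: [-0.5, 0.1, 0.6]
grip_width: 0.0001
finger_force: 0.0
```

```bash
python3 - <<'E'
from h import *
s=read_state();print(press(s["tool_pos"]),s["tool_pos"],s["force"])
E
```

```text
[ 0.12010283 -0.09844897  0.21401732] [ 0.66692367 -0.03351797  0.21401732] [-0.50211805  0.1232313   0.57780313]
```

Request:
{"api": "send_rows", "payload": {"motion": [{"grip": 1, "dp": [-5.7, -1.9, 2], "rot": [0, 0, 0]}, {"grip": 1, "dp": [-5.7, -1.9, 0], "rot": [0, 0, 0]}, {"grip": 1, "dp": [-5.7, -1.9, 0], "rot": [0, 0, 0]}, {"grip": 1, "dp": [-5.7, -1.9, 0], "rot": [0, 0, 0]}, {"grip": 1, "dp": [-5.7, -1.9, 0], "rot": [0, 0, 0]}]}}

```text
t: 10.78
tool_pos: [0.6411, -0.0424, 0.2197]
orientation: [[-0.948, -0.319, 0.001], [-0.319, 0.948, -0.0], [-0.001, -0.0, -1.0]]
force: [2.5, 0.9, 0.9]
grip_width: 0.0003
finger_force: 0.7
```

Request:
{"api": "send_rows", "payload": {"motion": [{"grip": 1, "dp": [-3.8, -1.3, 0], "rot": [0, 0, 0]}, {"grip": 1, "dp": [-1.9, -0.6, 0], "rot": [0, 0, 0]}, {"grip": 1, "dp": [0, 0, 0], "rot": [0, 0, 0]}]}}

```text
t: 11.15
tool_pos: [0.6353, -0.0443, 0.2191]
orientation: [[-0.948, -0.319, -0.001], [-0.319, 0.948, -0.0], [0.001, 0.0, -1.0]]
force: [0.3, -0.1, -0.8]
grip_width: -0.0002
finger_force: 0.0
```

Request:
{"api": "send_rows", "payload": {"motion": [{"grip": 1, "dp": [-1.9, -0.6, 0], "rot": [0, 0, 0]}, {"grip": 1, "dp": [0, 0, 0], "rot": [0, 0, 0]}]}}

```text
t: 11.4
tool_pos: [0.6336, -0.0448, 0.2192]
orientation: [[-0.948, -0.319, -0.0], [-0.319, 0.948, -0.0], [0.0, 0.0, -1.0]]
force: [1.3, 0.1, 0.3]
grip_width: -0.0003
finger_force: 0.2
```

Request:
{"api": "send_rows", "payload": {"motion": [{"grip": 1, "dp": [-1.9, -0.6, 0], "rot": [0, 0, 0]}, {"grip": 1, "dp": [-0.9, -0.3, 0], "rot": [0, 0, 0]}]}}

```text
t: 11.65
tool_pos: [0.6309, -0.0457, 0.2193]
orientation: [[-0.948, -0.319, 0.0], [-0.319, 0.948, -0.0], [-0.0, -0.0, -1.0]]
force: [0.8, -0.1, 1.2]
grip_width: 0.0001
finger_force: 0.5
```

Request:
{"api": "send_rows", "payload": {"motion": [{"grip": 1, "dp": [-0.9, -0.3, 0], "rot": [0, 0, 0]}]}}

```text
t: 11.78
tool_pos: [0.6306, -0.0458, 0.2194]
orientation: [[-0.948, -0.318, 0.001], [-0.318, 0.948, 0.0], [-0.001, -0.0, -1.0]]
force: [5.0, 1.4, -1.0]
grip_width: -0.0
finger_force: 2.7
```

Request:
{"api": "send_rows", "payload": {"motion": [{"grip": 1, "dp": [-0.9, -0.3, 0], "rot": [0, 0, 0]}]}}

```text
t: 11.9
tool_pos: [0.6304, -0.0459, 0.2195]
orientation: [[-0.948, -0.318, 0.003], [-0.318, 0.948, 0.001], [-0.003, -0.0, -1.0]]
force: [8.3, 3.2, -3.5]
grip_width: 0.0
finger_force: 4.5
```

Request:
{"api": "send_rows", "payload": {"motion": [{"grip": 1, "dp": [0, 0, 0], "rot": [0, 0, 0]}]}}

```text
t: 12.02
tool_pos: [0.6304, -0.0459, 0.2194]
orientation: [[-0.948, -0.318, 0.003], [-0.318, 0.948, 0.001], [-0.003, -0.0, -1.0]]
force: [5.6, 2.4, -3.1]
grip_width: 0.0001
finger_force: 3.5
```

Request:
{"api": "send_rows", "payload": {"motion": [{"grip": 1, "dp": [-1.5, -0.5, 0], "rot": [0, 0, 0]}, {"grip": 1, "dp": [-1, -0.3, 0], "rot": [0, 0, 0]}, {"grip": 1, "dp": [0, 0, 0], "rot": [0, 0, 0]}]}}

```text
t: 12.4
tool_pos: [0.6299, -0.0461, 0.2196]
orientation: [[-0.948, -0.318, 0.007], [-0.318, 0.948, 0.002], [-0.007, -0.001, -1.0]]
force: [15.3, 5.1, -9.2]
grip_width: 0.0
finger_force: 8.0
```

Request:
{"api": "send_rows", "payload": {"motion": [{"grip": 1, "dp": [15, 5, 0], "rot": [0, 0, 0]}, {"grip": 1, "dp": [19, 6.4, 0], "rot": [0, 0, 0]}, {"grip": 1, "dp": [0, 0, 50], "rot": [0, 0, 0]}, {"grip": 1, "dp": [0, 0, 50], "rot": [0, 0, 0]}, {"grip": 1, "dp": [-20, 50, 20], "rot": [0, 0, 0]}]}}

```text
t: 13.02
tool_pos: [0.6423, 0.0126, 0.3424]
orientation: [[-0.949, -0.315, 0.004], [-0.315, 0.949, -0.001], [-0.003, -0.002, -1.0]]
force: [1.0, 1.1, -1.0]
grip_width: 0.0
finger_force: 0.0
```

Request:
{"api": "send_rows", "payload": {"motion": [{"grip": 1, "dp": [-30, 50, 0], "rot": [0, 0, 0]}, {"grip": 1, "dp": [-30, 50, 0], "rot": [0, 0, 0]}, {"grip": 1, "dp": [-30, 50, 0], "rot": [0, 0, 0]}, {"grip": 1, "dp": [-30, 50, 0], "rot": [0, 0, 0]}, {"grip": 1, "dp": [-30, 50, 0], "rot": [0, 0, 0]}]}}

```text
t: 13.65
tool_pos: [0.4894, 0.2656, 0.3393]
orientation: [[-0.948, -0.318, -0.001], [-0.318, 0.948, -0.001], [0.001, -0.001, -1.0]]
force: [1.0, 0.7, 0.1]
grip_width: 0.0002
finger_force: 0.0
```

Request:
{"api": "send_rows", "payload": {"motion": [{"grip": 1, "dp": [-30, 50, 0], "rot": [0, 0, 0]}, {"grip": 1, "dp": [-30, 50, 0], "rot": [0, 0, 0]}, {"grip": 1, "dp": [-30, 50, 0], "rot": [0, 0, 0]}, {"grip": 1, "dp": [0, 0, 0], "rot": [0, 0, 0]}, {"grip": 1, "dp": [0, 0, 0], "rot": [0, 0, 0]}]}}

```text
t: 14.28
tool_pos: [0.4005, 0.414, 0.339]
orientation: [[-0.948, -0.319, -0.0], [-0.319, 0.948, -0.001], [0.001, -0.001, -1.0]]
force: [-0.3, -0.7, 0.9]
grip_width: 0.0003
finger_force: 0.0
```

```bash
python3 - <<'E'
from h import *
s=read_state();print(s["t"],s["tool_pos"],s["force"])
T=get_image("top");S=get_image("scene")
a=T["frame"][185:305,270:430,::-1];b=S["frame"][200:305,240:380,::-1]
z=lambda i:cv2.resize(i,(400,300),interpolation=cv2.INTER_CUBIC)
o=[cv2.imread(f"pics/{n}0.png") for n in("top","scene")]
cv2.imwrite("pics/c4.png",np.vstack([np.hstack([z(o[0][185:305,270:430]),z(a)]),np.hstack([z(o[1][200:305,240:380]),z(b)])]))
for k in(.7,.785,.86):
    A=-.393+k;w=W(.09*np.sin(A),-.165,.11+.09*np.cos(A));print(k,proj(T,w)[0].round(1),proj(S,w)[0].round(1))
for n,d in(("T",T),("S",S)):
  m=(d["frame"].max(2)<45).astype(np.uint8)
  for i,(q,c) in enumerate(zip(*cv2.connectedComponentsWithStats(m)[2:])):
    if 8<q[4]<300 and 250<c[0]<400 and 195<c[1]<300: print(n,q,c.round(1))
# pixel change around the tab, before and after
d0=np.abs(o[1][240:255,293:306].astype(int)-S["frame"][240:255,293:306,::-1]).mean();print("tab diff",d0)
E
```

```text
14.275 [0.40054559 0.41404791 0.33903284] [-0.28026321 -0.67033348  0.94737084]
0.7 [376.3 217.3] [272.9 240.4]
0.785 [375.3 214.9] [273.4 243.1]
0.86 [374.5 212.8] [273.9 245.5]
S [265 218   6   6  29] [267.6 220.6]
S [328 229  24   7  34] [340.6 231.9]
S [270 240   9  19 106] [274.1 248.6]
S [353 240   4  18  37] [354.5 249. ]
S [295 243  11  11  92] [299.2 248.2]
S [344 249   8   9  47] [347.8 253.3]
S [298 254  28  39 262] [310.7 265.9]
S [278 277   6   7  32] [280.2 279.9]
S [349 278   9   8  32] [352.5 281.7]
S [327 280  21   8  90] [337.2 283.4]
tab diff 4.078632478632478
```

View pics/c4.png

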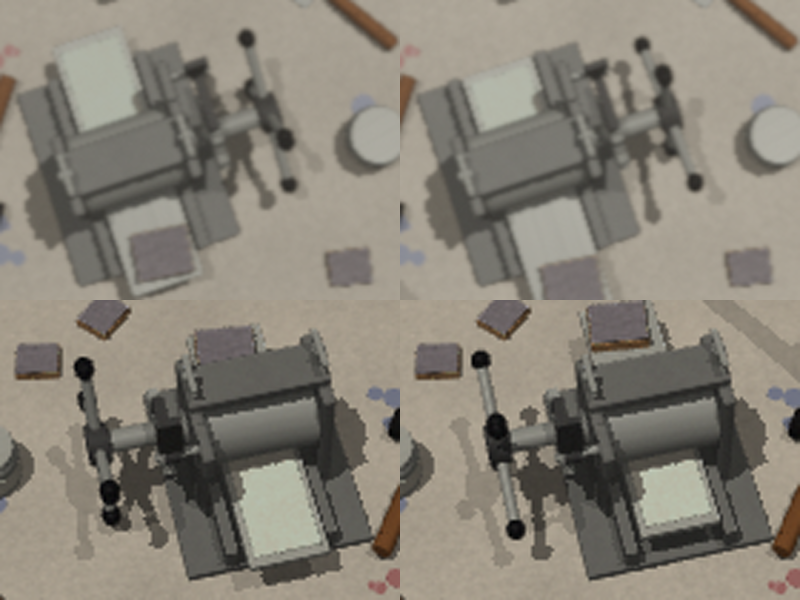

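The lower-left before and lower-right after views match at the tab, (170,435) against (570,435). The top knob is at (663,75), which is pixel (375.2,215) in the full top view, so the wheel turned 0.785 rad. The bed and block have moved one notch, and the small blocks, tin and brayer stand where they were.

```bash
python3 -c "from h import *;print(finish_job())"
```

```text
the job is handed in; nothing more can be done
None
```

The job is handed in: the pawl was lifted, the star wheel was turned back one notch (about 0.785 rad in the final view), and the tab was pushed back to its stop, where it looks as it did at the start.

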